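Free the slotted washer under a left-hand polishing-wheel nut

TASK

The wheel of the little polishing head is held by a left-hand threaded nut, so it loosens clockwise seen from above: turn it gently by its springy red-ended lever, feeling that it gives and never tightening it, until it comes up solid against its loose-end stop, without straining the lever past there. Then take hold of the blue tab, lift the slotted washer just clear of its two locating pins, draw it out from under the nut and lay it flat inside the yellow tray. Leave the nut fully loosened and everything else where it is.

Things in the scene. Friction and masses are not known exactly. Their poses are not given: they have to be found in the camera images.
- polisher: Fixed polishing head: grey round base and 76 mm wheel, 84 mm over all, wheel face 32 mm above the desk. Origin on its vertical axis at desk level; y axis along the washer's tab, outward (to the robot's left within 15 deg). Two locating pins, 6 mm wide, 5 mm high, stand on the wheel face at x = +-14, y = +24.5 mm, just outside the washer's shoulders.
- nut_top (a point): Top centre of the brass nut, on the head's axis; x along the unloaded lever. 36 mm flange, underside 23 mm below this point; 25 mm notched hub. Clockwise from above loosens and raises it 3.6 mm/rad; it turns stiffly (0.45 N m) and stays where left. Clockwise it has 1.9 to 2.25 rad (to be felt) to a solid stop, where the flange is about 9 mm above the washer; anticlockwise it soon jams.
- lever_mid (a point): Point on the lever's centre line, 52 mm from the nut's axis, 9 mm below nut_top; x outward along the lever. A level steel bar 9 mm thick with a red 18 mm ball 72 mm from the axis. At the start it points roughly to the robot's right, at the stop roughly at the robot. It springs sideways about the nut's axis, 6 N m/rad: 0.075 rad while turning; over 0.2 rad (23 N here) is overstrained.
- washer_tab (a point): Where to grasp: centre of the washer's blue tab, half-way up its 5 mm thickness, 54 mm from the nut's axis and 34.5 mm above the desk at the start; y outward along the tab. The tab is 16 mm wide and 46 mm long (20 to 66 mm from the axis) and sticks out past the wheel, free below.
- washer_mid (a point): Middle of the loose slotted washer (60 g, 40 mm wide, 86 mm long with tab, 5 mm thick), 32 mm from washer_tab towards the nut; z square to its face. It lies on the wheel face round the 12 mm stud; its 16 mm slot opens away from the tab, so it comes out along the tab: raise it more than the pins' 5 mm but less than the gap, then draw it 45 mm to clear the flange.
- tray: Fixed yellow open tray, 120 x 120 x 18 mm, walls 4 mm, floor 4 mm thick; origin under its centre at desk level, x and y along its sides.
- lens_box_b: Bystander: small white plastic box, 47 x 45 x 19 mm, loose; origin under its centre.
- dropper: Bystander: brown dropper bottle 102 mm tall, 34 mm wide, loose; origin under its centre.
- marker: Bystander: white marker pen with black cap, 135 mm long, lying loose; origin under its centre.
Not all that is in view belongs to the job. There is more than one size of the part that bears washer_tab; the job needs the larger.

How it is judged:
By the outcome, as a careful person would: the job done as asked, in the order asked, and still so for the second after the job is handed in, with the robot touching nothing.
It also fails if it takes over 72 s, if anything falls off the work surface, if the arm or the gripper's body presses on something with over 40 N, if the wrist force passes 120 N, or if a joint passes its speed limit or range.

ROBOT

A 7-joint arm with a two-finger parallel gripper is mounted at the origin on a cart in front of the work surface, level with it; the furniture and walls round the work are solid. World frame = base frame: x ahead of the robot, y to its left, z up, the work surface at z = 0. Lengths are in m, angles in rad, forces in N, time in s.
With the tool pointing down it reaches from about 0.425 to 0.825 m from the base axis. Payload 3.6 kg.
Tool frame: the origin (TCP) lies at the very end of the fingers, on their centre line; the grasp point (between the pads) lies manip.hold_point_z behind it (manip.hold_point_z is the distance from the TCP to the grasp point, in m); z points along the fingers, y is the direction in which the jaws open and shut (so a half turn about z gives the same grasp; the last joint's range is limited). The gripper opens to 85 mm and grips with 20 to 120 N. Pads are 22 mm wide; open, the fingers measure 114 mm over their backs; the gripper's body (76 mm by 85 mm) begins 54 mm behind the grasp point. The pads swing forward as they close: fully open they stand 13 mm farther back than shut.
Start: joints at [-1.339, 0.615, -0.013, 1.423, 0.008, 1.103, -0.04], TCP at [0.166, 0.628, 0.231] pointing down, gripper open.
Joint ranges: [-3.12, 3.12], [-0.3, 2.06], [-1.34, 1.32], [0.26, 2.42], [-1.36, 4.5], [0.01, 1.98], [-2.84, 2.84]. Speed limits (rad/s): [2.79, 2.79, 3.14, 3.14, 3.14, 3.14, 3.14].

INTERFACE

Orientations are given as a unit quaternion [x, y, z, w].
In Python, from station import telemetry, optics, manip gives the robot as it stands.
- The arm moves only by the shell command python3 -m creep 'ROWS' [FORCE]. ROWS is JSON, a list of rows, each a list of 7 numbers: the shift along the tool's x, y, z as a fraction of full scale, then the turn, a rotation vector about the tool's x, y, z as a fraction of full scale, then the opening, from -1 (shut) to 1 (fully open). A call has 1 to 8 rows; each row shifts and turns the commanded pose from where the row before left it, along the tool's axes as they then stand; what a row does not reach is not made up. Full scale, the value 1, is 3 cm for a shift and 0.12 rad for a turn. A row lasts 1/12 s, in which the tool goes at most 41.7 mm and 7.16 degrees, less where a joint would pass 70% of its speed; a pose out of reach is approached as far as the arm can. A call with a number of a shift or a turn outside -1 to 1 is refused whole. A call with a gripper value outside its range is refused whole. The fingers move at their own pace and stop on an object; FORCE is the grip in N (left out, the last holds). Time passes only in rows, so rows that do not move let the fingers close. It gives the time, the measured TCP pose, the force and the opening at its end, in the units of the state.
- telemetry.observe(): the state, without advancing time (a new reading comes with each control period).
- optics.get_image(name): name is "scene" or "top" or "wrist"; returns a dict with "frame" (420x560x3 uint8, red, green, blue), "intrinsics" (3x3 intrinsics, pixels), "dist" ([k1, k2, p1, p2, k3] as OpenCV has them; the pictures are not rectified), "world_from_camera" (4x4, takes a point from camera to world coordinates); the wrist camera has in their place "mount" (4x4, takes a point from camera to tool coordinates, whose origin is the TCP and whose axes are the flange's). Camera axes: x right, y down, z forward; pixel columns grow to the right and rows downward; lengths in m; the calibration is good to about 2 mm. A picture is of the moment at which its call begins: read the wrist's pose just before it. There is no depth.
- manip.hand_in(): hands the job in, once; it reports no verdict.
The state is a dict: "t": time; "q": joint angles; "qvel": joint speeds; "tau": joint torques, N m; "ee_pos": TCP position; "eef_rot": TCP orientation; "force": force on the tool from outside, world axes, zero at the start; "wrist_torque": the same for the moment, N m; "width": finger opening in m.
Only numpy, scipy, OpenCV 4.12 (cv2) and the standard library are available. Lean on these libraries where they do the work, as an engineer would, in place of code of your own. Each camera call takes 0.05 s, during which the arm holds its last target.

## Working session

There is one attempt and no reset: what is moved stays moved. The work goes in short steps, Python scripts to look and compute and a shell command to move; the robot and the scene stay as the last step left them, time stands still between calls to the robot, and variables do not carry over. Pictures are saved under pics/ and viewed, and the job is handed in when it is done.

```bash
ls; mkdir -p pics; python3 - <<'E'
from station import telemetry, optics, manip
import cv2
s=telemetry.observe()
for k,v in s.items(): print(k,v)
print(manip.hold_point_z)
for n in ["scene","top","wrist"]:
    d=optics.get_image(n); cv2.imwrite(f"pics/{n}0.png",cv2.cvtColor(d["frame"],cv2.COLOR_RGB2BGR))
    print(n,{k:v for k,v in d.items() if k!="frame"})
E
```

```text
pics
t 0.0
q [-1.33948074  0.6159908  -0.01263516  1.42494286  0.0081183   1.10336345
 -0.04039402]
qvel [ 9.46121545e-04  4.52009705e-05 -1.87243321e-04 -6.46122828e-04
 -1.32497001e-04  2.69527502e-04  1.45786570e-03]
tau [ 4.96534667e-04 -4.69220066e+01  2.59442758e-01 -1.71025747e+01
  9.97482450e-03  1.00040075e-02 -1.15044512e-05]
ee_pos [0.16551827 0.6277704  0.23007706]
eef_rot [ 1.28503140e-01  9.91708214e-01 -1.31869146e-03 -1.48272638e-04]
force [-0.22533446  0.43189547  0.44624462]
wrist_torque [-0.0101533  -0.00419862  0.07410662]
width 0.08516292994265508
0.0187
scene {'intrinsics': array([[431.5837009 ,   0.        , 277.38768452],
       [  0.        , 431.5837009 , 206.34995739],
       [  0.        ,   0.        ,   1.        ]]), 'dist': array([-0.08164963,  0.        ,  0.        ,  0.        ,  0.        ]), 'world_from_camera': array([[ 0.61802465, -0.60335619,  0.50399091,  0.15637861],
       [-0.78595169, -0.45948115,  0.41371126, -0.2305357 ],
       [-0.01804093, -0.65179627, -0.7581795 ,  0.73729685],
       [ 0.        ,  0.        ,  0.        ,  1.     
[... 434 characters left out ...]
17544, -0.99350226,  0.98862225],
       [ 0.        ,  0.        ,  0.        ,  1.        ]])}
wrist {'intrinsics': array([[343.84848576,   0.        , 279.71084429],
       [  0.        , 343.84848576, 215.97618741],
       [  0.        ,   0.        ,   1.        ]]), 'dist': array([0.03069408, 0.        , 0.        , 0.        , 0.        ]), 'mount': array([[-1.17601746e-03, -9.59354518e-01, -2.82201215e-01,
         7.14123979e-02],
       [ 9.99999306e-01, -1.11020239e-03, -3.93120099e-04,
        -2.49424613e-04],
       [ 6.38410794e-05, -2.82201482e-01,  9.59355158e-01,
        -1.43828024e-01],
       [ 0.00000000e+00,  0.00000000e+00,  0.00000000e+00,
         1.00000000e+00]])}
```

View pics/scene0.png

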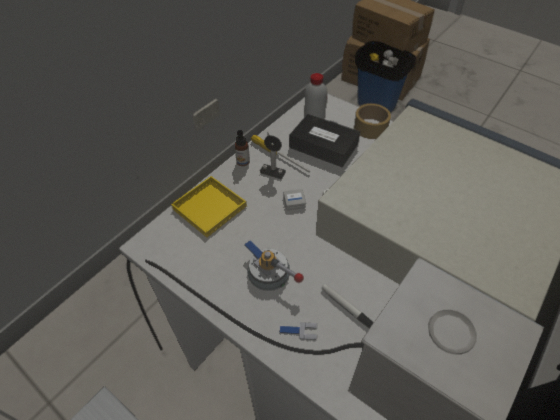

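View pics/top0.png

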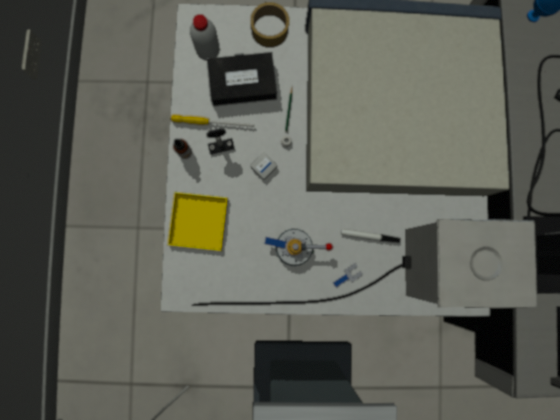

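View pics/wrist0.png

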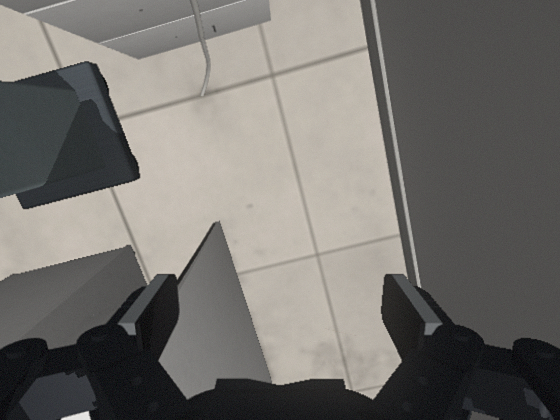

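```bash
cat > h.py <<'E'
from station import telemetry, optics, manip
import cv2, numpy as np
from scipy.spatial.transform import Rotation as R
def grab(n,save=None):
    s=telemetry.observe(); d=optics.get_image(n)
    if n=="wrist":
        T=np.eye(4);T[:3,:3]=R.from_quat(s["eef_rot"]).as_matrix();T[:3,3]=s["ee_pos"]; d["world_from_camera"]=T@d["mount"]
    if save: cv2.imwrite(f"pics/{save}.png",cv2.cvtColor(d["frame"],cv2.COLOR_RGB2BGR))
    return d
def ray(d,uv):
    p=cv2.undistortPoints(np.array([[uv]],float),d["intrinsics"],d["dist"])[0,0]
    W=d["world_from_camera"]; return W[:3,3], W[:3,:3]@np.array([p[0],p[1],1.])
def onz(d,uv,z):
    o,v=ray(d,uv); return o+v*(z-o[2])/v[2]
def two(d1,u1,d2,u2):
    o1,v1=ray(d1,u1);o2,v2=ray(d2,u2); A=np.stack([v1,-v2],1); t=np.linalg.lstsq(A,o2-o1,rcond=None)[0]
    a=o1+v1*t[0];b=o2+v2*t[1]; return (a+b)/2, np.linalg.norm(a-b)
def proj(d,p):
    Wi=np.linalg.inv(d["world_from_camera"]); return cv2.projectPoints(np.array([p],float),cv2.Rodrigues(Wi[:3,:3])[0],Wi[:3,3],d["intrinsics"],d["dist"])[0][0,0]
def crop(d,x0,y0,w,h,k,name,g=1.0):
    im=cv2.cvtColor(d["frame"],cv2.COLOR_RGB2BGR)[y0:y0+h,x0:x0+w]
    im=np.clip(im.astype(float)*g,0,255).astype(np.uint8)
    cv2.imwrite(f"pics/{name}.png",cv2.resize(im,None,fx=k,fy=k,interpolation=cv2.INTER_CUBIC))
def blobs(d,lo,hi,amin=8):
    hsv=cv2.cvtColor(d["frame"],cv2.COLOR_RGB2HSV); m=cv2.inRange(hsv,np.array(lo),np.array(hi))
    n,l,st,c=cv2.connectedComponentsWithStats(m)
    return [(st[i,4],c[i].round(1).tolist(),st[i,:4].tolist()) for i in range(1,n) if st[i,4]>=amin],l
def state():
    s=telemetry.observe(); print("t",round(s["t"],2),"p",np.round(s["ee_pos"],4),"F",np.round(s["force"],1),"w",round(s["width"],4))
    print(np.round(R.from_quat(s["eef_rot"]).as_matrix(),3).tolist(), "q",np.round(s["q"],2)); return s
E
python3 - <<'E'
from h import *
t=grab("top");s=grab("scene")
crop(t,240,210,140,90,5,"topc",1.5);crop(s,220,220,110,130,4.5,"scenec",1.5)
for n,lo,hi in [("blue",(100,120,50),(130,255,255)),("red",(0,150,60),(6,255,255)),("yel",(22,150,80),(32,255,255)),("brass",(10,120,60),(21,255,255))]:
    for nm,d in (("top",t),("scene",s)): print(n,nm,blobs(d,lo,hi)[0])
E
```

```text
blue top [(np.int32(188), [548.1, 3.9], [535, 0, 25, 14]), (np.int32(91), [532.1, 15.8], [527, 9, 13, 13]), (np.int32(113), [275.2, 242.4], [266, 238, 19, 10]), (np.int32(56), [340.6, 280.2], [335, 276, 13, 10])]
blue scene [(np.int32(9), [375.9, 77.9], [374, 76, 5, 4]), (np.int32(23), [391.7, 84.5], [389, 81, 6, 8]), (np.int32(13), [384.6, 85.1], [383, 82, 5, 6]), (np.int32(10), [382.5, 90.2], [380, 89, 7, 4]), (np.int32(61), [253.9, 248.5], [248, 242, 13, 14]), (np.int32(85), [289.1, 329.4], [281, 327, 18, 6])]
red top [(np.int32(125), [199.9, 21.5], [194, 15, 13, 14]), (np.int32(25), [328.8, 246.2], [327, 244, 5, 6])]
red scene [(np.int32(76), [316.2, 77.7], [311, 73, 12, 11]), (np.int32(14), [298.4, 275.3], [296, 274, 6, 4])]
yel top [(np.int32(241), [189.2, 119.1], [171, 115, 38, 9]), (np.int32(2864), [197.6, 221.4], [168, 193, 60, 58])]
yel scene [(np.int32(36), [374.1, 56.3], [371, 53, 7, 7]), (np.int32(75), [257.9, 139.8], [252, 135, 13, 12]), (np.int32(2142), [208.0, 205.1], [171, 177, 74, 57])]
brass top [(np.int32(58), [281.3, 12.2], [270, 3, 18, 23]), (np.int32(19), [254.7, 12.6], [252, 8, 7, 10]), (np.int32(140), [293.9, 246.6], [287, 239, 15, 16])]
brass scene [(np.int32(17), [263.1, 256.9], [262, 253, 4, 8]), (np.int32(28), [270.7, 256.8], [267, 252, 7, 9]), (np.int32(8), [259.9, 261.0], [259, 258, 2, 7])]
```

View pics/topc.png

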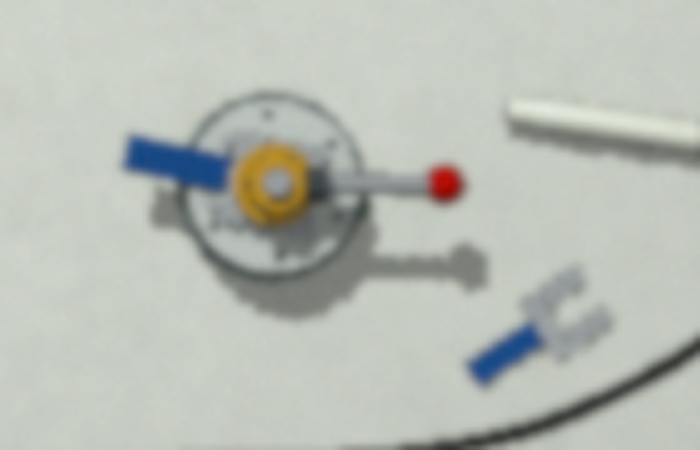

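View pics/scenec.png

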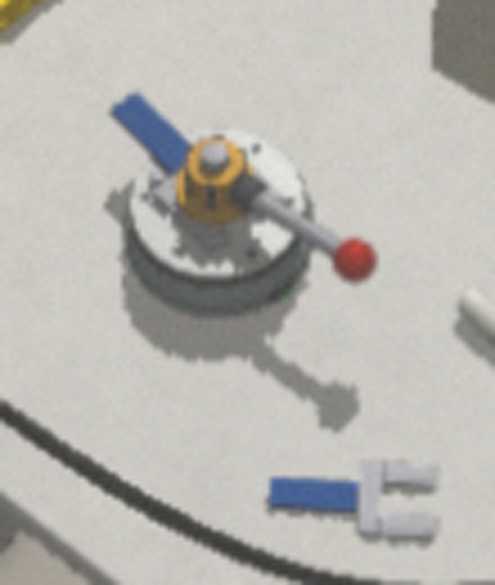

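```bash
python3 - <<'E'
from h import *
t=grab("top");s=grab("scene")
rb=[blobs(t,(0,110,50),(8,255,255))[0],blobs(s,(0,110,50),(8,255,255))[0]]
print(rb)
# wheel circle in top crop: centre (272,186)/5
for uv in [(240+272/5,210+186/5)]:
    print("wheel",onz(t,uv,.032), onz(t,(240+180/5,210+186/5),.032),onz(t,(240+366/5,210+186/5),.032))
print("scene wheel", onz(s,(220+220/4.5,220+205/4.5),.032))
ut=(328.8,246.6);us=(298.6,277.6)
print("ball",two(t,ut,s,us), onz(t,ut,.052),onz(s,us,.052))
# tab
print("tab outer end", onz(t,(240+126/5,210+154/5),.037), onz(s,(220+124/4.5,220+103/4.5),.037))
print("nut", onz(t,(240+278/5,210+182/5),.062), onz(s,(220+215/4.5,220+153/4.5),.062), two(t,(240+278/5,210+182/5),s,(220+215/4.5,220+153/4.5)))
for c in [(172,193),(228,198),(222,251),(168,245)]: print("tray",onz(t,c,.018))
st=state()
print([ (k,proj(t,p)) for k,p in []])
E
```

```text
[[(np.int32(145), [199.7, 21.7], [193, 15, 14, 14]), (np.int32(34), [328.5, 246.3], [326, 243, 6, 7])], [(np.int32(96), [316.5, 78.2], [311, 73, 12, 12]), (np.int32(47), [298.4, 276.8], [295, 273, 8, 8])]]
wheel [0.49674955 0.07733076 0.032     ] [0.49587424 0.11723594 0.032     ] [0.49762275 0.03642482 0.032     ]
scene wheel [0.49671831 0.07416323 0.032     ]
ball (array([0.49902392, 0.00524605, 0.05366935]), np.float64(0.0001386940380393282)) [0.49902539 0.00506977 0.052     ] [0.49991395 0.00577622 0.052     ]
tab outer end [0.5089903  0.14091173 0.037     ] [0.50998831 0.1395037  0.037     ]
nut [0.49765802 0.07654029 0.062     ] [0.50104472 0.07906901 0.062     ] (array([0.49776439, 0.07662956, 0.06785971]), np.float64(0.0007591653492061967))
tray [0.61078016 0.35086636 0.018     ]
tray [0.60264708 0.22602121 0.018     ]
tray [0.48520629 0.23515129 0.018     ]
tray [0.4953847  0.35415504 0.018     ]
t 0.35 p [0.1657 0.6283 0.231 ] F [ 0.4 -0.4 -0.3] w 0.0855
[[-0.967, 0.255, -0.0], [0.255, 0.967, -0.001], [0.0, -0.001, -1.0]] q [-1.34  0.62 -0.01  1.42  0.01  1.1  -0.04]
[]
```

```bash
python3 - <<'E'
from h import *
t=grab("top");s=grab("scene")
print("slab corner",two(t,(308,188),s,(320,205)))
crop(s,300,160,260,260,2.2,"scr",1.5)
crop(t,280,130,260,190,3,"tcr",1.5)
E
```

```text
slab corner (array([0.61865923, 0.05185177, 0.1125191 ]), np.float64(0.012828169671628364))
```

View pics/scr.png

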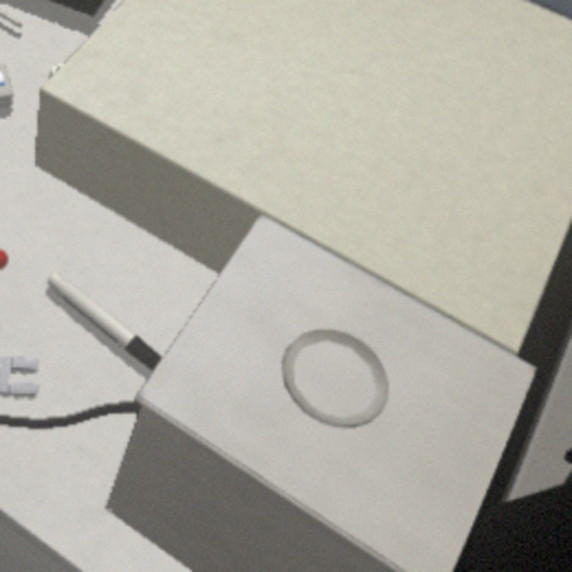

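View pics/tcr.png

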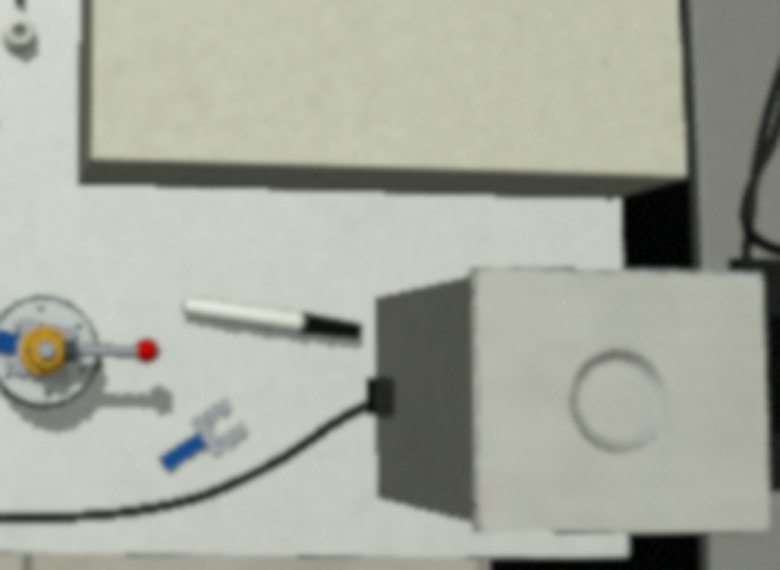

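```bash
python3 -m creep '[[-0.4,-0.38,0,0,0,0,-1],[-0.8,-0.77,0.1,0,0,0,-1],[-0.8,-0.77,0.1,0,0,0,-1],[-0.8,-0.77,0.1,0,0,0,-1],[-0.8,-0.77,0.1,0,0,0,-1],[-0.8,-0.77,0.1,0,0,0,-1],[-0.8,-0.77,0.1,0,0,0,-1],[-0.8,-0.77,0.1,0,0,0,-1]]' 40; python3 -m creep '[[-0.8,-0.77,0.1,0,0,0,-1],[-0.8,-0.77,0.1,0,0,0,-1],[-0.8,-0.77,0.1,0,0,0,-1],[-0.8,-0.77,0.1,0,0,0,-1],[-0.8,-0.77,0.1,0,0,0,-1],[-0.8,-0.77,0.1,0,0,0,-1],[-0.8,-0.77,0.1,0,0,0,-1],[-0.8,-0.77,0.1,0,0,0,-1]]'
python3 -m creep '[[-0.8,-0.77,0.1,0,0,0,-1],[-0.8,-0.77,0.1,0,0,0,-1],[-0.8,-0.77,0.1,0,0,0,-1],[-0.8,-0.77,0.1,0,0,0,-1],[-0.4,-0.4,0,0,0,0,-1],[0,0,0,0,0,0,-1]]'; python3 -c "
from h import *
state()"
```

```text
t: 1.12
ee_pos: [0.2963, 0.4139, 0.2105]
eef_rot: [0.128, 0.992, 0.0, 0.0]
force: [0.4, 1.3, 0.5]
width: 0.0001
t: 1.78
ee_pos: [0.435, 0.1863, 0.1865]
eef_rot: [0.128, 0.992, 0.0, 0.0]
force: [0.7, 0.1, 0.7]
width: 0.0003
t: 2.28
ee_pos: [0.5144, 0.0534, 0.1744]
eef_rot: [0.133, 0.991, -0.001, 0.001]
force: [-0.6, 1.0, 0.3]
width: 0.0002
t 2.28 p [0.5144 0.0534 0.1744] F [-0.6  1.   0.3] w 0.0002
[[-0.965, 0.263, 0.002], [0.263, 0.965, -0.003], [-0.003, -0.003, -1.0]] q [-0.18  0.48  0.05  1.88 -0.02  0.78  1.18]
```

```bash
python3 -m creep '[[0,0,0,0,0,1,-1],[0,0,0,0,0,1,-1],[0,0,0,0,0,1,-1],[0,0,0,0,0,1,-1],[0,0,0,0,0,1,-1],[0,0,0,0,0,1,-1],[0,0,0,0,0,1,-1],[0,0,0,0,0,1,-1]]' ; python3 -m creep '[[0,0,0,0,0,1,-1],[0,0,0,0,0,1,-1],[0,0,0,0,0,0.6,-1],[0,0,0,0,0,0,-1]]'
python3 -c "
from h import *
state()
d=grab('wrist','w1')"
```

```text
t: 2.95
ee_pos: [0.5116, 0.0606, 0.1745]
eef_rot: [0.574, 0.819, 0.0, -0.0]
force: [-0.6, -0.1, 0.1]
width: 0.0002
t: 3.28
ee_pos: [0.5116, 0.0606, 0.1743]
eef_rot: [0.692, 0.722, 0.0, -0.0]
force: [0.5, -0.2, -1.0]
width: 0.0001
t 3.28 p [0.5116 0.0606 0.1743] F [ 0.5 -0.2 -1. ] w 0.0001
[[-0.042, 0.999, -0.0], [0.999, 0.042, 0.001], [0.001, -0.0, -1.0]] q [-0.43  0.5   0.4   1.89 -0.27  0.8   0.16]
```

View pics/w1.png

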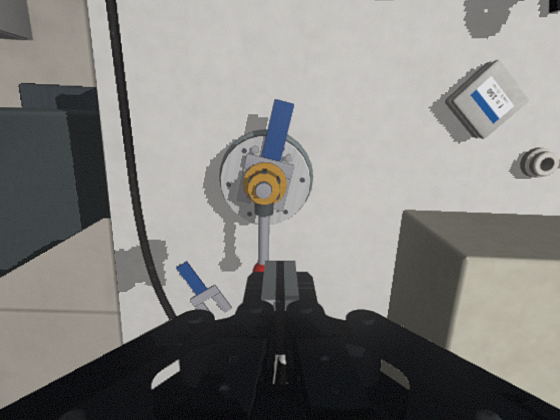

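```bash
python3 - <<'E'
from h import *
d=grab("wrist")
crop(d,200,80,140,220,3.4,"w1c",1.2)
b,_=blobs(d,(100,120,50),(130,255,255),30);print(b)
print(blobs(d,(12,130,80),(24,255,255),30)[0])
for uv,z in [((267.5,178),.032),((264.5,186),.06),((263,210),.053),((263,258),.053),((293,102),.037),((274,100),.037)]: print(uv,z,onz(d,uv,z))
E
```

```text
[(np.int32(269), [484.4, 106.5], [471, 91, 28, 32]), (np.int32(1088), [277.5, 129.5], [262, 99, 32, 61]), (np.int32(394), [191.1, 277.6], [177, 262, 29, 32])]
[(np.int32(985), [265.3, 181.8], [244, 163, 43, 41])]
(267.5, 178) 0.032 [0.50064031 0.08050227 0.032     ]
(264.5, 186) 0.06 [0.49936953 0.07927178 0.06      ]
(263, 210) 0.053 [0.49850992 0.05829547 0.053     ]
(263, 258) 0.053 [0.49974419 0.01681149 0.053     ]
(293, 102) 0.037 [0.51856658 0.14155542 0.037     ]
(274, 100) 0.037 [0.50381147 0.14238004 0.037     ]
```

View pics/w1c.png

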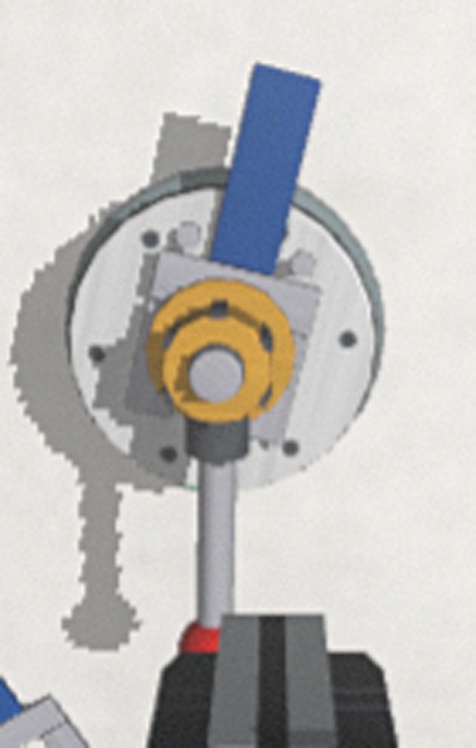

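```bash
python3 -m creep '[[-0.5,0.25,0.5,0,0,0,-1],[-0.5,0.25,0.5,0,0,0,-1],[0,0,0.8,0,0,0,-1],[0,0,0.8,0,0,0,-1],[0,0,0.8,0,0,0,-1],[0,0,0.6,0,0,0,-1],[0,0,0.33,0,0,0,-1],[0,0,0,0,0,0,-1]]'
python3 -c "
from h import *
state()
d=grab('wrist','w2')"
```

```text
t: 4.05
ee_pos: [0.5268, 0.03, 0.0426]
eef_rot: [0.692, 0.722, -0.001, -0.002]
force: [-0.8, 0.3, -0.6]
width: 0.0002
t 4.05 p [0.5268 0.03   0.0426] F [-0.8  0.3 -0.6] w 0.0002
[[-0.042, 0.999, -0.004], [0.999, 0.042, 0.0], [0.001, -0.004, -1.0]] q [-0.28  0.72  0.28  1.96 -0.38  0.52  0.31]
```

View pics/w2.png

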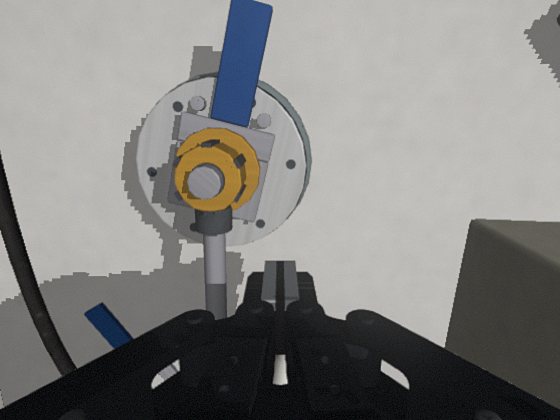

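```bash
python3 -m creep '[[0,-0.1,0,0,0,0,-1],[0,-0.1,0,0,0,0,-1],[0,0,0,0,0,0,-1]]'
python3 -m creep '[[0,-0.04,0,0,0,0,-1],[0,-0.04,0,0,0,0,-1],[0,0,0,0,0,0,-1]]'
python3 -m creep '[[0,-0.04,0,0,0,0,-1],[0,-0.04,0,0,0,0,-1],[0,0,0,0,0,0,-1]]'
```

```text
t: 4.35
ee_pos: [0.522, 0.0295, 0.0455]
eef_rot: [0.692, 0.721, 0.0, 0.0]
force: [-0.8, 0.3, 0.1]
width: -0.0002
t: 4.6
ee_pos: [0.5197, 0.0295, 0.0448]
eef_rot: [0.692, 0.722, 0.0, 0.0]
force: [0.5, 0.2, -0.5]
width: 0.0001
t: 4.85
ee_pos: [0.5171, 0.0293, 0.0444]
eef_rot: [0.692, 0.721, -0.0, -0.0]
force: [-1.0, -0.5, -0.7]
width: 0.0003
```

```bash
python3 -m creep '[[0,-0.04,0,0,0,0,-1],[0,-0.04,0,0,0,0,-1],[0,0,0,0,0,0,-1]]'
python3 -m creep '[[0,-0.04,0,0,0,0,-1],[0,-0.04,0,0,0,0,-1],[0,0,0,0,0,0,-1]]'
```

```text
t: 5.1
ee_pos: [0.5158, 0.0292, 0.0446]
eef_rot: [0.692, 0.721, 0.001, 0.001]
force: [1.9, -0.0, -1.0]
width: -0.0001
t: 5.35
ee_pos: [0.5144, 0.0291, 0.0448]
eef_rot: [0.692, 0.721, 0.001, 0.002]
force: [3.9, 0.2, -1.8]
width: 0.0
```

```bash
python3 -m creep '[[0,-0.04,0,0,0,0,-1],[-0.024,-0.079,-0.006,0,0,0.4,-1],[-0.024,-0.079,-0.006,0,0,0.4,-1],[-0.024,-0.079,-0.006,0,0,0.4,-1],[-0.024,-0.079,-0.006,0,0,0.4,-1],[0,0,0,0,0,0,-1]]'; python3 -c "
from h import *
state()
d=grab('wrist','w3')"
```

```text
t: 5.85
ee_pos: [0.5068, 0.0263, 0.0462]
eef_rot: [0.759, 0.651, 0.004, 0.004]
force: [8.2, 0.7, -2.0]
width: 0.0001
t 5.85 p [0.5068 0.0263 0.0462] F [ 8.2  0.7 -2. ] w 0.0001
[[0.152, 0.988, 0.011], [0.988, -0.152, -0.001], [0.0, 0.011, -1.0]] q [-0.31  0.69  0.33  2.03 -0.46  0.48  0.2 ]
```

View pics/w3.png

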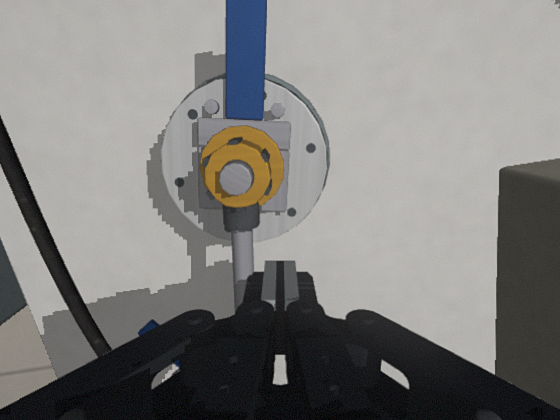

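```bash
python3 -m creep '[[-0.024,-0.079,-0.006,0,0,0.4,-1],[-0.024,-0.079,-0.006,0,0,0.4,-1],[-0.024,-0.079,-0.006,0,0,0.4,-1],[-0.024,-0.079,-0.006,0,0,0.4,-1],[-0.024,-0.079,-0.006,0,0,0.4,-1],[-0.024,-0.079,-0.006,0,0,0.4,-1],[0,0,0,0,0,0,-1]]'; python3 -c "
from h import *
state()
d=grab('wrist','w4')"
```

```text
t: 6.48
ee_pos: [0.4921, 0.0252, 0.0474]
eef_rot: [0.845, 0.535, 0.004, 0.004]
force: [7.5, -0.9, -0.6]
width: -0.0002
t 6.48 p [0.4921 0.0252 0.0474] F [ 7.5 -0.9 -0.6] w -0.0002
[[0.427, 0.904, 0.011], [0.904, -0.427, -0.002], [0.002, 0.011, -1.0]] q [-0.36  0.69  0.4   2.07 -0.56  0.48  0.02]
```

View pics/w4.png

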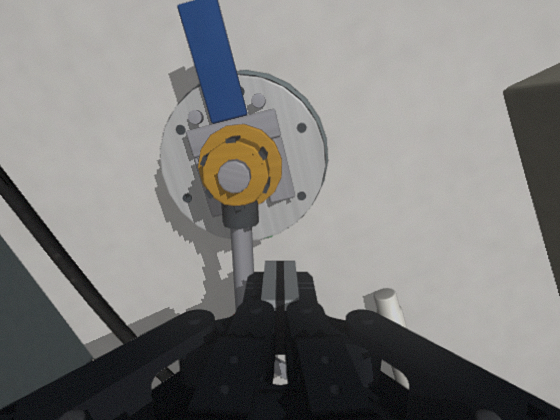

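```bash
for i in 1; do python3 -m creep '[[-0.024,-0.079,-0.006,0,0,0.4,-1],[-0.024,-0.079,-0.006,0,0,0.4,-1],[-0.024,-0.079,-0.006,0,0,0.4,-1],[-0.024,-0.079,-0.006,0,0,0.4,-1],[-0.024,-0.079,-0.006,0,0,0.4,-1],[-0.024,-0.079,-0.006,0,0,0.4,-1],[-0.024,-0.079,-0.006,0,0,0.4,-1],[0,0,0,0,0,0,-1]]'; done
python3 -m creep '[[-0.024,-0.079,-0.006,0,0,0.4,-1],[-0.024,-0.079,-0.006,0,0,0.4,-1],[-0.024,-0.079,-0.006,0,0,0.4,-1],[-0.024,-0.079,-0.006,0,0,0.4,-1],[-0.024,-0.079,-0.006,0,0,0.4,-1],[-0.024,-0.079,-0.006,0,0,0.4,-1],[0,0,0,0,0,0,-1]]'; python3 -c "
from h import *
state()
d=grab('wrist','w5')"
```

```text
t: 7.2
ee_pos: [0.4755, 0.0292, 0.0487]
eef_rot: [0.922, 0.386, 0.004, 0.004]
force: [8.0, -2.1, 0.1]
width: -0.0
t: 7.78
ee_pos: [0.4628, 0.0367, 0.0497]
eef_rot: [0.968, 0.249, 0.004, 0.004]
force: [7.3, -4.5, 0.2]
width: -0.0003
t 7.78 p [0.4628 0.0367 0.0497] F [ 7.3 -4.5  0.2] w -0.0003
[[0.876, 0.483, 0.01], [0.483, -0.876, -0.005], [0.006, 0.01, -1.0]] q [-0.5   0.7   0.56  2.15 -0.77  0.5  -0.41]
```

View pics/w5.png

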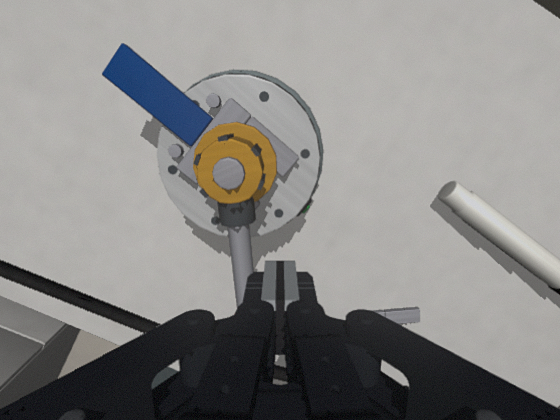

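```bash
python3 -m creep '[[-0.024,-0.09,-0.006,0,0,0.4,-1],[-0.024,-0.09,-0.006,0,0,0.4,-1],[-0.024,-0.09,-0.006,0,0,0.4,-1],[-0.024,-0.09,-0.006,0,0,0.4,-1],[-0.024,-0.09,-0.006,0,0,0.4,-1],[-0.024,-0.09,-0.006,0,0,0.4,-1],[0,0,0,0,0,0,-1]]'
python3 -m creep '[[-0.024,-0.09,-0.006,0,0,0.4,-1],[-0.024,-0.09,-0.006,0,0,0.4,-1],[-0.024,-0.09,-0.006,0,0,0.4,-1],[-0.024,-0.09,-0.006,0,0,0.4,-1],[-0.024,-0.09,-0.006,0,0,0.4,-1],[-0.024,-0.09,-0.006,0,0,0.4,-1],[0,0,0,0,0,0,-1]]'; python3 -c "
from h import *
state()
d=grab('wrist','w6')
d=grab('top');crop(d,240,200,120,90,6,'t6',1.5)"
```

```text
t: 8.42
ee_pos: [0.4521, 0.049, 0.0507]
eef_rot: [0.994, 0.107, 0.004, 0.004]
force: [7.3, -6.5, -0.1]
width: -0.0001
t: 9.0
ee_pos: [0.4452, 0.0638, 0.0517]
eef_rot: [0.999, -0.037, 0.004, 0.004]
force: [5.3, -7.2, 1.3]
width: 0.0
t 9.0 p [0.4452 0.0638 0.0517] F [ 5.3 -7.2  1.3] w 0.0
[[0.997, -0.074, 0.007], [-0.074, -0.997, -0.008], [0.008, 0.008, -1.0]] q [-0.66  0.73  0.72  2.18 -0.94  0.56 -0.88]
```

View pics/w6.png

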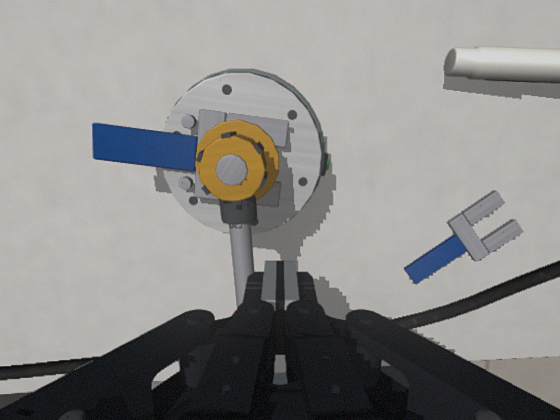

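```bash
python3 - <<'E'
from h import *
d=grab("wrist")
a=onz(d,(239,230),.058);b=onz(d,(246,300),.058);print(a,b)
v=b-a;print(np.degrees(np.arctan2(v[1],v[0])))
s=telemetry.observe();print(s["force"],s["wrist_torque"])
crop(d,180,150,120,180,4,"w6c",1.3)
for uv in [(232.5,170.5)]: print(onz(d,uv,.071))
E
```

```text
[0.47184058 0.07872035 0.058     ] [0.43875068 0.07907799 0.058     ]
179.38076872540194
[ 5.17155789 -8.21318343  1.79982203] [-1.5480834  -1.00723035 -0.08801291]
[0.49889788 0.07680488 0.071     ]
```

View pics/w6c.png

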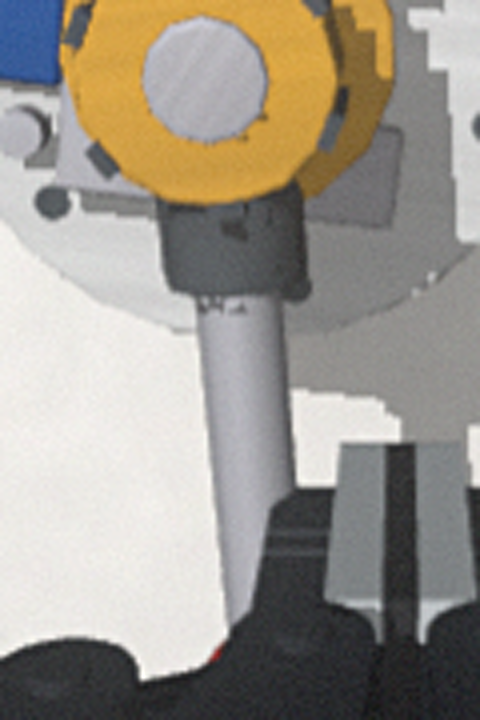

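```bash
python3 -m creep '[[-0.027,-0.09,-0.006,0,0,0.38,-1],[-0.027,-0.09,-0.006,0,0,0.38,-1],[-0.027,-0.09,-0.006,0,0,0.38,-1],[-0.027,-0.09,-0.006,0,0,0.38,-1],[-0.027,-0.09,-0.006,0,0,0.38,-1],[0,0,0,0,0,0,-1]]'; python3 -m creep '[[-0.027,-0.09,-0.006,0,0,0.38,-1],[0,0,0,0,0,0,-1]]'
```

```text
t: 9.65
ee_pos: [0.4423, 0.0772, 0.0525]
eef_rot: [0.989, -0.151, 0.003, 0.004]
force: [2.7, -8.3, 2.9]
width: -0.0004
t: 9.82
ee_pos: [0.442, 0.0799, 0.0527]
eef_rot: [0.985, -0.173, 0.003, 0.004]
force: [3.0, -10.3, 2.6]
width: 0.0001
```

```bash
python3 -m creep '[[-0.027,-0.09,-0.006,0,0,0.38,-1],[0,0,0,0,0,0,-1]]'
```

```text
t: 9.98
ee_pos: [0.442, 0.0826, 0.0529]
eef_rot: [0.981, -0.196, 0.003, 0.004]
force: [1.4, -8.8, 2.1]
width: -0.0001
```

```bash
python3 -m creep '[[-0.027,-0.08,-0.005,0,0,0.36,-1],[0,0,0,0,0,0,-1]]'; python3 -m creep '[[-0.027,-0.08,-0.005,0,0,0.36,-1],[0,0,0,0,0,0,-1]]'
```

```text
t: 10.15
ee_pos: [0.4419, 0.085, 0.053]
eef_rot: [0.976, -0.217, 0.003, 0.004]
force: [1.8, -8.2, 3.3]
width: -0.0001
t: 10.32
ee_pos: [0.442, 0.0874, 0.0532]
eef_rot: [0.971, -0.238, 0.003, 0.004]
force: [1.7, -9.3, 3.4]
width: 0.0003
```

```bash
python3 -m creep '[[-0.027,-0.08,-0.005,0,0,0.36,-1],[0,0,0,0,0,0,-1]]'; python3 -c "
from h import *
state()
d=grab('wrist','w7')"
```

```text
t: 10.48
ee_pos: [0.4422, 0.0899, 0.0533]
eef_rot: [0.966, -0.259, 0.003, 0.004]
force: [1.5, -8.3, 3.9]
width: -0.0
t 10.48 p [0.4422 0.0899 0.0533] F [ 1.5 -8.3  3.9] w -0.0
[[0.866, -0.5, 0.004], [-0.5, -0.866, -0.009], [0.008, 0.006, -1.0]] q [-0.79  0.78  0.85  2.18 -1.02  0.66 -1.3 ]
```

View pics/w7.png

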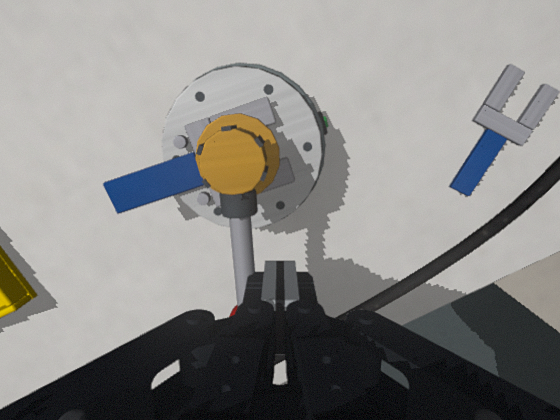

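```bash
python3 -m creep '[[0,-0.08,-0.005,0,0,0.36,-1],[0,0,0,0,0,0,-1]]'; python3 -m creep '[[0,-0.06,-0.005,0,0,0.27,-1],[0,0,0,0,0,0,-1]]'
```

```text
t: 10.7
ee_pos: [0.4427, 0.0921, 0.0533]
eef_rot: [0.96, -0.28, 0.002, 0.004]
force: [0.3, -8.9, 3.8]
width: 0.0
t: 10.87
ee_pos: [0.4431, 0.0937, 0.0534]
eef_rot: [0.956, -0.295, 0.002, 0.004]
force: [0.8, -9.6, 4.3]
width: 0.0002
```

```bash
python3 -m creep '[[0,-0.06,-0.005,0,0,0.27,-1],[0,0,0,0,0,0,-1]]'
```

```text
t: 11.03
ee_pos: [0.4436, 0.0954, 0.0535]
eef_rot: [0.951, -0.31, 0.001, 0.004]
force: [-0.6, -9.6, 4.2]
width: 0.0
```

```bash
python3 -m creep '[[0,-0.06,-0.005,0,0,0.27,-1],[0,0,0,0,0,0,-1]]'
```

```text
t: 11.2
ee_pos: [0.4441, 0.097, 0.0535]
eef_rot: [0.945, -0.326, 0.001, 0.004]
force: [-1.3, -8.4, 5.2]
width: 0.0
```

```bash
python3 -m creep '[[0,-0.06,-0.01,0,0,0.25,-1],[0,0,0,0,0,0,-1]]'
```

```text
t: 11.37
ee_pos: [0.4447, 0.0986, 0.0537]
eef_rot: [0.941, -0.34, 0.0, 0.004]
force: [-1.0, -8.3, 4.2]
width: -0.0003
```

```bash
python3 -m creep '[[0,-0.06,-0.01,0,0,0.25,-1],[0,0,0,0,0,0,-1]]'
```

```text
t: 11.53
ee_pos: [0.4453, 0.1002, 0.0539]
eef_rot: [0.935, -0.354, -0.0, 0.004]
force: [-1.7, -8.2, 5.6]
width: -0.0001
```

```bash
python3 -m creep '[[0,-0.06,-0.01,0,0,0.25,-1],[0,0,0,0,0,0,-1]]'; python3 -c "
from h import *
state()
d=grab('wrist','w8')
a=onz(d,(239,230),.058)"
```

```text
t: 11.7
ee_pos: [0.4458, 0.1013, 0.054]
eef_rot: [0.93, -0.368, -0.001, 0.004]
force: [-3.6, -9.3, 4.1]
width: -0.0003
t 11.7 p [0.4458 0.1013 0.054 ] F [-3.6 -9.3  4.1] w -0.0003
[[0.73, -0.684, -0.005], [-0.684, -0.73, -0.007], [0.001, 0.008, -1.0]] q [-0.84  0.81  0.91  2.15 -1.04  0.72 -1.52]
```

View pics/w8.png

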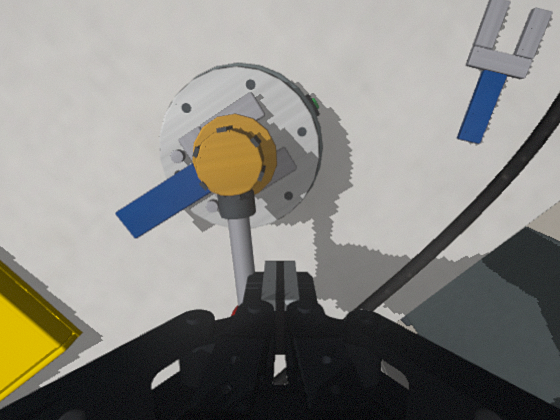

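```bash
python3 -m creep '[[0,-0.04,-0.005,0,0,0.15,-1],[0,0,0,0,0,0,-1]]'
```

```text
t: 11.92
ee_pos: [0.4459, 0.1019, 0.054]
eef_rot: [0.927, -0.376, -0.001, 0.004]
force: [-4.3, -10.9, 4.3]
width: -0.0002
```

```bash
python3 -m creep '[[0,-0.03,-0.005,0,0,0.12,-1],[0,0,0,0,0,0,-1]]'
```

```text
t: 12.08
ee_pos: [0.446, 0.1024, 0.0541]
eef_rot: [0.924, -0.383, -0.002, 0.005]
force: [-4.4, -9.5, 4.2]
width: -0.0003
```

```bash
python3 -m creep '[[0,-0.04,-0.005,0,0,0.1,-1],[0,0,0,0,0,0,-1],[0,0,0,0,0,0,-1]]'
```

```text
t: 12.33
ee_pos: [0.4463, 0.1028, 0.0541]
eef_rot: [0.922, -0.388, -0.002, 0.005]
force: [-6.4, -10.5, 4.4]
width: -0.0003
```

```bash
python3 -m creep '[[0,-0.04,-0.005,0,0,0.1,-1],[0,0,0,0,0,0,-1],[0,0,0,0,0,0,-1]]'; python3 -c "
from h import *
state()
d=grab('wrist','w9')"
```

```text
t: 12.58
ee_pos: [0.4465, 0.1034, 0.0542]
eef_rot: [0.919, -0.394, -0.003, 0.006]
force: [-7.0, -10.2, 3.7]
width: -0.0002
t 12.58 p [0.4465 0.1034 0.0542] F [ -7.  -10.2   3.7] w -0.0002
[[0.69, -0.724, -0.009], [-0.724, -0.69, -0.008], [-0.0, 0.012, -1.0]] q [-0.85  0.82  0.93  2.15 -1.04  0.74 -1.58]
```

View pics/w9.png

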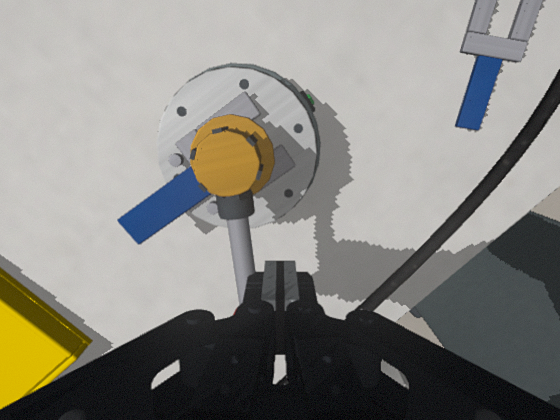

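```bash
python3 -m creep '[[0,-0.05,0,0,0,0.05,-1],[0,0,0,0,0,0,-1],[0,0,0,0,0,0,-1]]'
```

```text
t: 12.88
ee_pos: [0.447, 0.1041, 0.0541]
eef_rot: [0.918, -0.397, -0.003, 0.006]
force: [-6.5, -11.1, 4.5]
width: -0.0002
```

```bash
python3 -m creep '[[0,-0.04,0,0,0,0.05,-1],[0,0,0,0,0,0,-1],[0,0,0,0,0,0,-1]]'; python3 -c "
from h import *
from time import sleep
s=state()
y=R.from_quat(s['eef_rot']).as_matrix()[:,1];print(s['force']@y)
d=grab('wrist'); s=telemetry.observe();print(s['force']@y)"
```

```text
t: 13.13
ee_pos: [0.4473, 0.1046, 0.054]
eef_rot: [0.917, -0.399, -0.003, 0.006]
force: [-8.7, -10.9, 5.4]
width: 0.0001
t 13.13 p [0.4473 0.1046 0.054 ] F [ -8.7 -10.9   5.4] w 0.0001
[[0.681, -0.732, -0.011], [-0.732, -0.681, -0.009], [-0.001, 0.014, -1.0]] q [-0.85  0.83  0.93  2.14 -1.04  0.75 -1.6 ]
13.86681708647537
13.936601017124502
```

```bash
python3 -m creep '[[0,0.15,0,0,0,0,-1],[0,0.3,0,0,0,0,-1],[0,0.3,0,0,0,0,-1],[0,0,-0.5,0,0,0,-1],[0,0,-0.9,0,0,0,-1],[0,0,-0.9,0,0,0,-1],[0,0,-0.9,0,0,0,-1],[0,0,-0.5,0,0,0,-1]]'; python3 -c "
from h import *
state()
d=grab('wrist','w10')
t=grab('top');crop(t,240,200,120,90,6,'t10',1.5)
s=grab('scene');crop(s,220,220,110,100,6,'s10',1.5)"
```

```text
t: 13.85
ee_pos: [0.437, 0.0963, 0.1674]
eef_rot: [0.918, -0.397, -0.001, -0.001]
force: [1.2, -0.0, -0.7]
width: 0.0
t 13.85 p [0.437  0.0963 0.1674] F [ 1.2 -0.  -0.7] w 0.0
[[0.685, -0.728, -0.001], [-0.728, -0.685, 0.003], [-0.002, -0.001, -1.0]] q [-0.99  0.65  1.16  2.08 -0.77  0.93 -1.78]
```

View pics/w10.png

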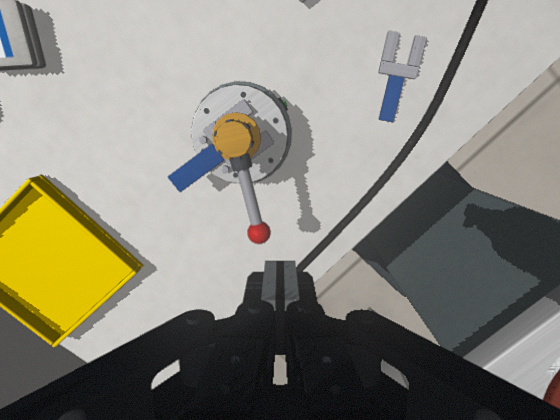

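View pics/s10.png

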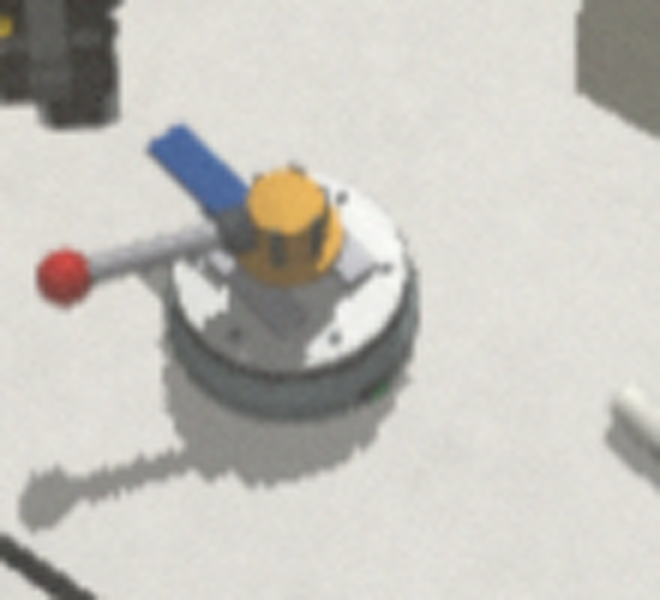

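```bash
python3 - <<'E'
from h import *
d=grab("wrist")
b=blobs(d,(0,110,50),(8,255,255),20)[0];print(b)
p=onz(d,b[0][1],.060);print("ball",p, np.degrees(np.arctan2(p[1]-.0785,p[0]-.498)),np.hypot(p[1]-.0785,p[0]-.498))
E
python3 -m creep '[[0.35,-0.5,0,0,0,-1,-1],[0,0,0,0,0,-1,-1],[0,0,0,0,0,-1,-1],[0,0,0,0,0,-1,-1],[0,0,0,0,0,-1,-1],[0,0,0,0,0,-1,-1],[0,0,0,0,0,-1,-1],[0,0,0,0,0,-1,-1]]'; python3 -m creep '[[0,0,0,0,0,-1,-1],[0,0,0,0,0,-1,-1],[0,0,0,0,0,-1,-1],[0,0,0,0,0,-1,-1],[0,0,0,0,0,-1,-1],[0,0,0,0,0,-1,-1],[0,0,0,0,0,-1,-0.1],[0,0,0,0,0,-1,-0.1]]'; python3 -m creep '[[0,0,0,0,0,-1,-0.1],[0,0,0,0,0,-1,-0.1],[0,0,0,0,0,-0.25,-0.1],[0,0,0,0,0,0,-0.1]]'
python3 -c "
from h import *
state()
d=grab('wrist','w11')"
```

```text
[(np.int32(339), [258.5, 233.0], [248, 223, 22, 21]), (np.int32(312), [554.2, 392.9], [545, 373, 15, 36])]
ball [0.43849359 0.11914193 0.06      ] 145.6675475491908 0.07206093778859755
t: 14.72
ee_pos: [0.4541, 0.0989, 0.164]
eef_rot: [0.997, 0.075, -0.002, -0.0]
force: [-0.5, -0.3, -0.2]
width: -0.0003
t: 15.38
ee_pos: [0.4539, 0.0988, 0.164]
eef_rot: [0.85, 0.527, -0.002, -0.001]
force: [0.3, -0.4, 0.3]
width: 0.0234
t: 15.72
ee_pos: [0.4546, 0.0985, 0.1645]
eef_rot: [0.774, 0.634, -0.001, -0.001]
force: [-0.7, 0.4, 0.3]
width: 0.0381
t 15.72 p [0.4546 0.0985 0.1645] F [-0.7  0.4  0.3] w 0.0381
[[0.197, 0.98, -0.003], [0.98, -0.197, 0.0], [-0.0, -0.003, -1.0]] q [-0.61  0.46  0.5   2.03 -0.33  0.73 -0.1 ]
```

View pics/w11.png

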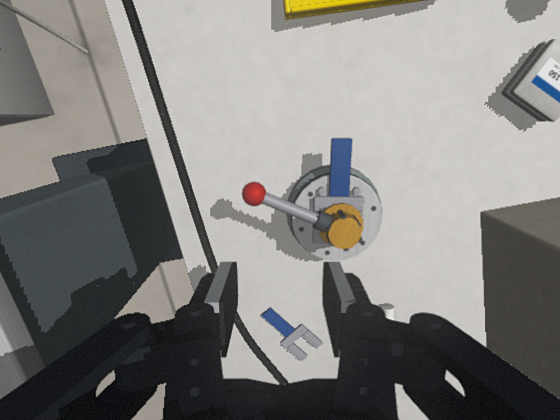

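```bash
cat > tab.py <<'E'
from h import *
def tab(d,z):
    b,l=blobs(d,(100,120,40),(130,255,255),60)
    best=None
    for i,(a,c,bb) in enumerate(b):
        p=onz(d,c,z); print(a,c,p.round(4))
    hsv=cv2.cvtColor(d["frame"],cv2.COLOR_RGB2HSV); m=cv2.inRange(hsv,np.array((100,120,40)),np.array((130,255,255)))
    return m
E
python3 - <<'E'
from tab import *
d=grab("wrist")
m=tab(d,.037)
m[:, :300]=0; m[:,400:]=0
cs,_=cv2.findContours(m,cv2.RETR_EXTERNAL,cv2.CHAIN_APPROX_NONE)
c=max(cs,key=cv2.contourArea); box=cv2.boxPoints(cv2.minAreaRect(c)); W=np.array([onz(d,u,.037) for u in box]); print(box,W.round(4))
for i in range(4): print(np.linalg.norm(W[i]-W[i-1]))
mid=[(W[i]+W[i-1])/2 for i in range(4)]
mid.sort(key=lambda p:p[1]); o=mid[-1];i_=mid[0];v=o-i_; print("outer",o,"dir deg from y",np.degrees(np.arctan2(v[0],v[1])))
u=v/np.linalg.norm(v); print("axis est",o-u*.066,"grasp57",o-u*.009)
E
```

```text
273 [546.2, 87.9] [0.6619 0.1469 0.037 ]
1077 [339.7, 166.9] [0.5074 0.1204 0.037 ]
361 [277.7, 322.2] [ 0.4314 -0.0075  0.037 ]
[[328.81    194.99097]
 [331.51813 138.11993]
 [350.52264 139.0249 ]
 [347.8145  195.89594]] [[0.4954 0.0997 0.037 ]
 [0.5045 0.1436 0.037 ]
 [0.5187 0.14   0.037 ]
 [0.5103 0.0959 0.037 ]]
0.015368849469465836
0.04480830140280913
0.01464450803545112
0.04484651953075678
outer [0.51164699 0.14176477 0.037     ] dir deg from y 11.278397670833533
axis est [0.49873895 0.07703933 0.037     ] grasp57 [0.50988681 0.13293857 0.037     ]
```

```bash
python3 -m creep '[[0.5,0.53,0,0,0,0,-0.1],[0.5,0.53,0,0,0,0,-0.1],[0.49,0.52,0.5,0,0,0,-0.1],[0,0,0.7,0,0,0,-0.1],[0,0,0.7,0,0,0,-0.1],[0,0,0.6,0,0,0,-0.1],[0,0,0,0,0,0,-0.1]]'
python3 - <<'E'
from tab import *
state()
d=grab("wrist","w12")
m=tab(d,.037)
m[:, :200]=0; m[:,400:]=0
cs,_=cv2.findContours(m,cv2.RETR_EXTERNAL,cv2.CHAIN_APPROX_NONE)
c=max(cs,key=cv2.contourArea); box=cv2.boxPoints(cv2.minAreaRect(c)); W=np.array([onz(d,u,.037) for u in box]); print(box,W.round(4))
for i in range(4): print(np.linalg.norm(W[i]-W[i-1]))
mid=[(W[i]+W[i-1])/2 for i in range(4)]
mid.sort(key=lambda p:p[1]); o=mid[-1];i_=mid[0];v=o-i_; print("outer",o,"dir deg from y",np.degrees(np.arctan2(v[0],v[1])))
E
```

```text
t: 16.4
ee_pos: [0.5081, 0.133, 0.087]
eef_rot: [0.773, 0.634, -0.004, -0.002]
force: [-1.6, 0.3, 0.2]
width: 0.0381
t 16.4 p [0.5081 0.133  0.087 ] F [-1.6  0.3  0.2] w 0.0381
[[0.196, 0.981, -0.008], [0.981, -0.196, -0.002], [-0.004, -0.007, -1.0]] q [-0.57  0.66  0.41  1.94 -0.42  0.64 -0.08]
354 [545.6, 156.0] [0.6598 0.1522 0.037 ]
1717 [282.9, 257.8] [0.5075 0.1206 0.037 ]
[[270. 224.]
 [295. 224.]
 [295. 292.]
 [270. 292.]] [[0.5042 0.1433 0.037 ]
 [0.5187 0.1404 0.037 ]
 [0.5104 0.0963 0.037 ]
 [0.495  0.0994 0.037 ]]
0.044898220720823036
0.014788273979952317
0.0448661013148971
0.015699972489862355
outer [0.51146906 0.14186796 0.037     ] dir deg from y 11.260310267025517
```

View pics/w12.png

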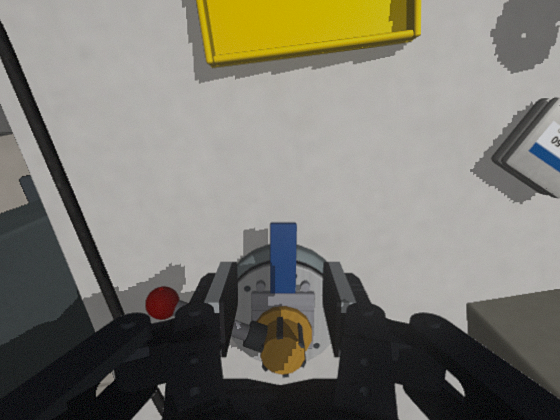

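```bash
python3 -m creep '[[0,0.03,0.6,0,0,0,-0.1],[0,0,0.6,0,0,0,-0.1],[0,0,0.5,0,0,0,-0.1],[0,0,0.25,0,0,0,-0.1],[0,0,0.1,0,0,0,-0.1],[0,0,0,0,0,0,-0.1],[0,0,0,0,0,0,-0.1]]'
python3 - <<'E'
from tab import *
state()
d=grab("wrist","w13")
E
```

```text
t: 17.03
ee_pos: [0.5127, 0.133, 0.03]
eef_rot: [0.773, 0.634, 0.001, 0.0]
force: [0.5, -0.3, 0.7]
width: 0.0386
t 17.03 p [0.5127 0.133  0.03  ] F [ 0.5 -0.3  0.7] w 0.0386
[[0.196, 0.981, 0.002], [0.981, -0.196, 0.0], [0.001, 0.002, -1.0]] q [-0.51  0.75  0.34  1.97 -0.49  0.51 -0.02]
```

View pics/w13.png

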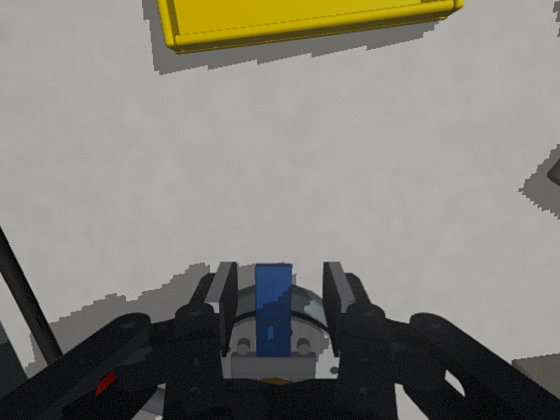

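```bash
python3 -m creep '[[0,-0.1,0.1,0,0,0,-0.1],[0,0,0,0,0,0,-0.1],[0,0,0,0,0,0,-0.1]]'
python3 - <<'E'
from tab import *
state()
d=grab("wrist","w14");crop(d,190,230,190,180,4,"w14c",1.3)
E
```

```text
t: 17.33
ee_pos: [0.5087, 0.1337, 0.0262]
eef_rot: [0.773, 0.634, 0.0, -0.0]
force: [-0.1, 0.0, 0.5]
width: 0.0385
t 17.33 p [0.5087 0.1337 0.0262] F [-0.1  0.   0.5] w 0.0385
[[0.195, 0.981, -0.0], [0.981, -0.195, 0.0], [0.0, -0.0, -1.0]] q [-0.51  0.75  0.33  1.98 -0.49  0.49 -0.02]
```

View pics/w14c.png

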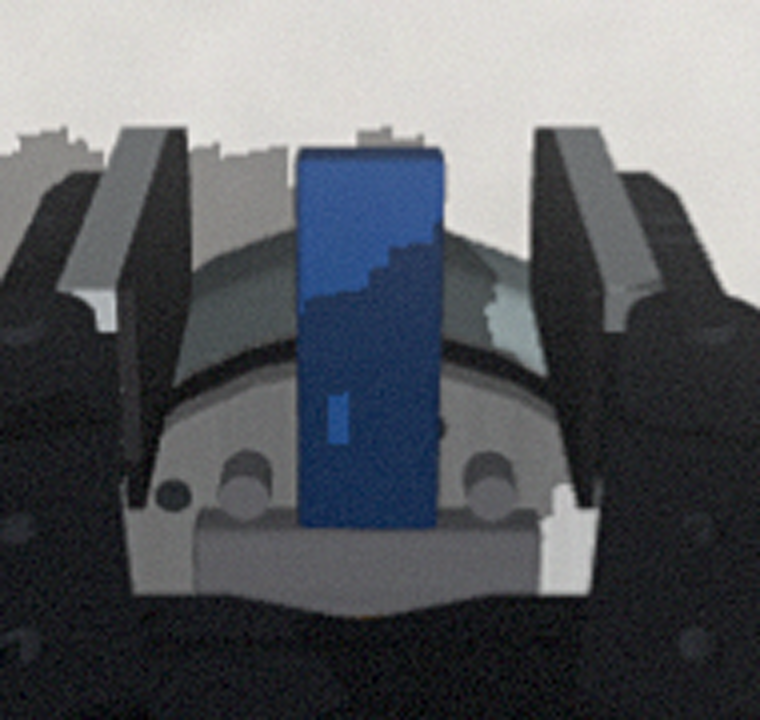

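```bash
python3 -m creep '[[0,0.035,0,0,0,0,-0.1],[0,0,0,0,0,0,-0.4],[0,0,0,0,0,0,-0.5],[0,0,0,0,0,0,-0.55],[0,0,0,0,0,0,-0.6],[0,0,0,0,0,0,-0.6]]' 30
python3 - <<'E'
from tab import *
state()
d=grab("wrist","w15");crop(d,190,230,190,180,4,"w15c",1.3)
E
```

```text
t: 17.88
ee_pos: [0.51, 0.1333, 0.026]
eef_rot: [0.773, 0.634, -0.0, 0.0]
force: [-0.0, 0.2, -0.1]
width: 0.0172
t 17.88 p [0.51   0.1333 0.026 ] F [-0.   0.2 -0.1] w 0.0172
[[0.195, 0.981, -0.0], [0.981, -0.195, -0.0], [-0.0, -0.0, -1.0]] q [-0.51  0.75  0.33  1.97 -0.49  0.49 -0.02]
```

View pics/w15c.png

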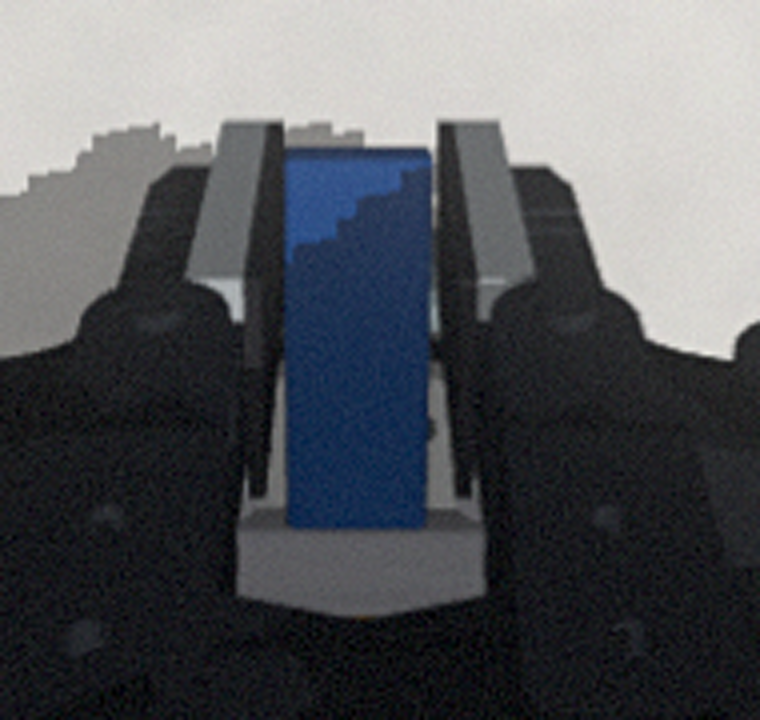

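```bash
python3 -m creep '[[0,0,0,0,0,0,-0.7],[0,0,0,0,0,0,-0.9],[0,0,0,0,0,0,-1],[0,0,0,0,0,0,-1],[0,0,0,0,0,0,-1]]' 35
python3 -c "
from h import *
state()"
```

```text
t: 18.35
ee_pos: [0.5099, 0.1333, 0.0261]
eef_rot: [0.773, 0.634, -0.0, -0.0]
force: [-0.0, 0.2, 1.7]
width: 0.0146
t 18.35 p [0.5099 0.1333 0.0261] F [-0.   0.2  1.7] w 0.0146
[[0.195, 0.981, -0.0], [0.981, -0.195, 0.0], [-0.0, -0.0, -1.0]] q [-0.51  0.75  0.33  1.97 -0.49  0.5  -0.02]
```

```bash
python3 -m creep '[[0,0,-0.04,0,0,0,-1],[0,0,-0.04,0,0,0,-1],[0,0,-0.04,0,0,0,-1],[0,0,-0.04,0,0,0,-1],[0,0,-0.04,0,0,0,-1],[0,0,-0.03,0,0,0,-1],[0,0,0,0,0,0,-1],[0,0,0,0,0,0,-1]]'
python3 - <<'E'
from tab import *
state()
d=grab("wrist","w16");crop(d,190,230,190,180,3,"w16c",1.3)
s=grab('scene');crop(s,220,220,110,100,6,'s16',1.5)
E
```

```text
t: 19.02
ee_pos: [0.5101, 0.1333, 0.033]
eef_rot: [0.773, 0.634, 0.0, 0.0]
force: [-0.1, 0.2, -1.1]
width: 0.0147
t 19.02 p [0.5101 0.1333 0.033 ] F [-0.1  0.2 -1.1] w 0.0147
[[0.195, 0.981, 0.0], [0.981, -0.195, -0.0], [0.0, 0.0, -1.0]] q [-0.52  0.74  0.34  1.97 -0.48  0.51 -0.03]
```

View pics/w16c.png

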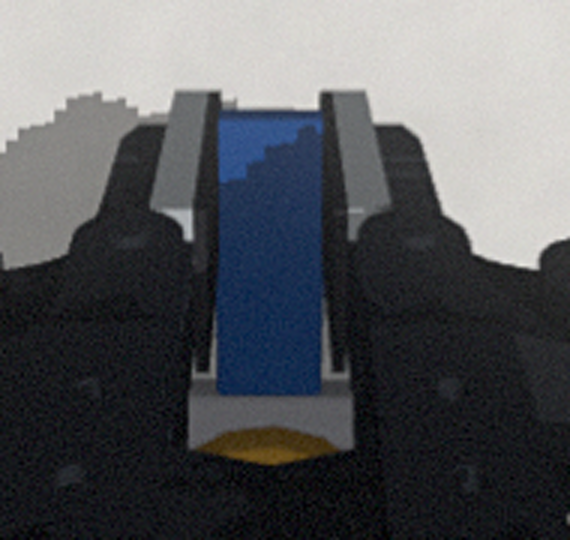

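View pics/s16.png

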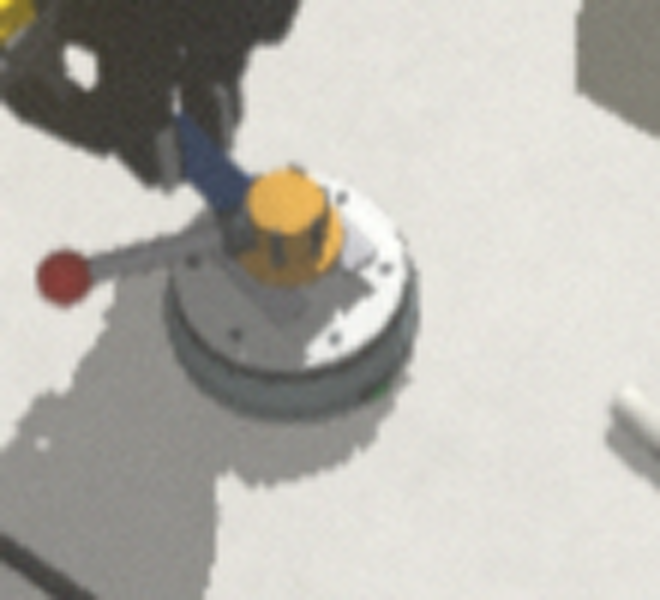

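```bash
python3 -m creep '[[0.08,0,0,0,0,0,-1],[0.08,0,0,0,0,0,-1],[0,0,0,0,0,0,-1]]'; python3 -c "
from h import *
state()"
```

```text
t: 19.37
ee_pos: [0.511, 0.139, 0.0328]
eef_rot: [0.773, 0.635, 0.0, -0.0]
force: [-0.4, 1.3, -0.6]
width: 0.0147
t 19.37 p [0.511  0.139  0.0328] F [-0.4  1.3 -0.6] w 0.0147
[[0.194, 0.981, 0.0], [0.981, -0.194, 0.001], [0.001, -0.0, -1.0]] q [-0.53  0.74  0.35  1.96 -0.48  0.51 -0.03]
```

```bash
python3 -m creep '[[0.15,0,0,0,0,0,-1],[0.15,0,0,0,0,0,-1],[0.15,0,0,0,0,0,-1],[0,0,0,0,0,0,-1]]'; python3 -m creep '[[0.2,0,0,0,0,0,-1],[0.25,0,0,0,0,0,-1],[0.25,0,0,0,0,0,-1],[0.25,0,0,0,0,0,-1],[0.25,0,0,0,0,0,-1],[0,0,0,0,0,0,-1]]'; python3 -c "
from h import *
state()
d=grab('wrist','w17')"
```

```text
t: 19.7
ee_pos: [0.5138, 0.1531, 0.0328]
eef_rot: [0.772, 0.635, 0.0, -0.0]
force: [0.2, 0.5, -1.5]
width: 0.0149
t: 20.2
ee_pos: [0.5208, 0.1896, 0.0328]
eef_rot: [0.772, 0.636, 0.001, -0.001]
force: [0.4, 0.5, -0.3]
width: 0.0151
t 20.2 p [0.5208 0.1896 0.0328] F [ 0.4  0.5 -0.3] w 0.0151
[[0.192, 0.981, 0.0], [0.981, -0.192, 0.002], [0.002, 0.0, -1.0]] q [-0.62  0.77  0.37  1.9  -0.49  0.56 -0.12]
```

View pics/w17.png

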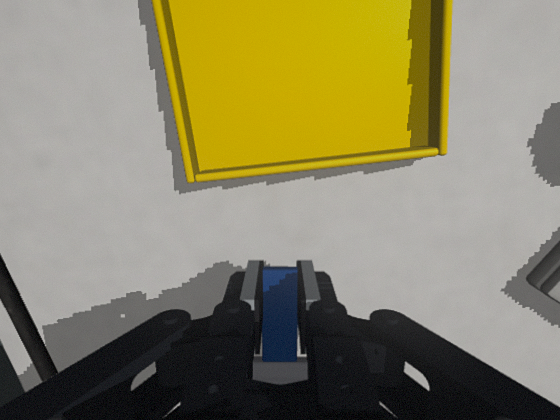

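```bash
python3 -m creep '[[0,0,-0.4,0,0,0,-1],[0,0,-0.8,0,0,0,-1],[0,0,-0.8,0,0,0,-1],[0,0,0,0,0,-0.5,-1],[0,0,0,0,0,-0.47,-1],[0,0,0,0,0,0,-1]]'; python3 -m creep '[[0.5,0.06,0,0,0,0,-1],[0.7,0.1,0,0,0,0,-1],[0.7,0.1,0,0,0,0,-1],[0.7,0.1,0,0,0,0,-1],[0.7,0.1,0,0,0,0,-1],[0.7,0.1,0,0,0,0,-1],[0.59,0.1,0,0,0,0,-1],[0,0,0,0,0,0,-1]]'; python3 -c "
from h import *
state()
d=grab('wrist','w18')
t=grab('top');crop(t,150,170,200,110,4,'t18',1.5)
s=grab('scene');crop(s,160,160,160,140,5,'s18',1.5)"
```

```text
t: 20.75
ee_pos: [0.521, 0.1858, 0.0944]
eef_rot: [0.735, 0.678, 0.001, 0.0]
force: [-0.8, -0.1, -0.4]
width: 0.0146
t: 21.42
ee_pos: [0.5506, 0.3294, 0.0922]
eef_rot: [0.733, 0.68, 0.001, -0.002]
force: [-0.2, 0.9, -1.3]
width: 0.0146
t 21.42 p [0.5506 0.3294 0.0922] F [-0.2  0.9 -1.3] w 0.0146
[[0.074, 0.997, 0.0], [0.997, -0.074, 0.004], [0.004, -0.0, -1.0]] q [-0.81  0.79  0.43  1.61 -0.41  0.84 -0.29]
```

View pics/w18.png

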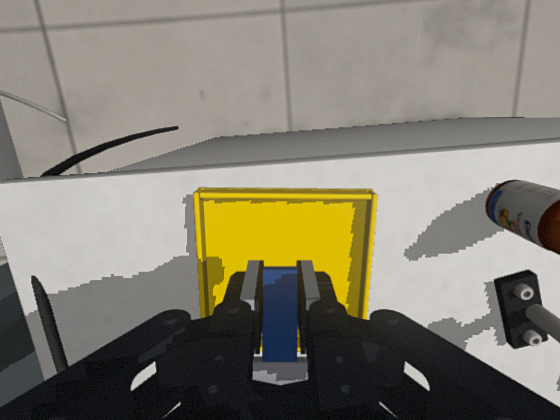

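View pics/s18.png

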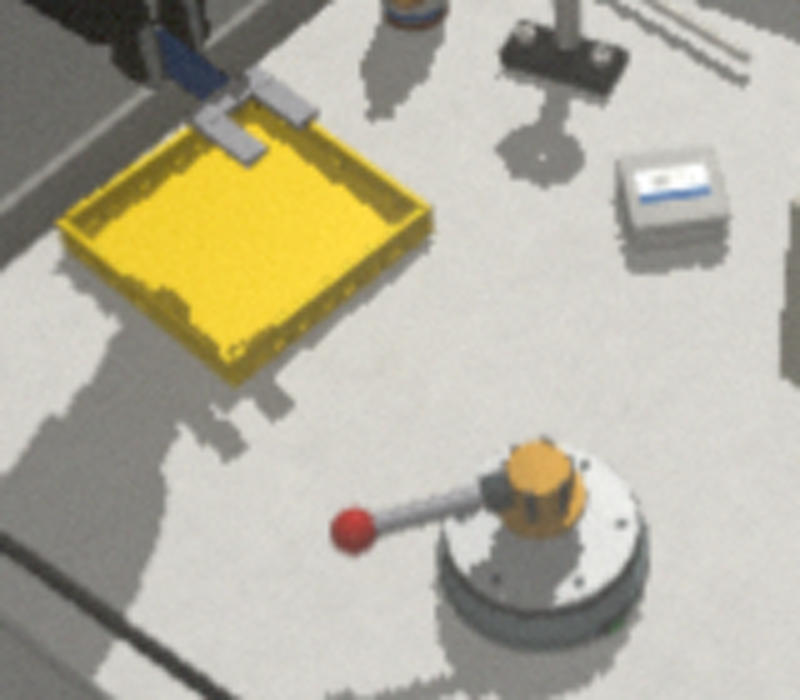

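View pics/t18.png

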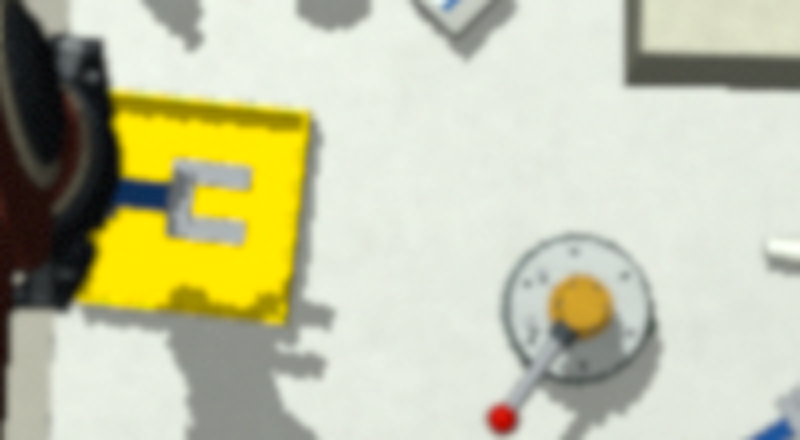

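```bash
python3 - <<'E'
from h import *
d=grab("wrist"); t=grab("top")
for uv in [(194,190),(377,190)]: print(onz(d,uv,.018))
for uv in [(150+310/4,170+113/4),(150+288/4,170+324/4)]: print("near",onz(t,uv,.018))
s=grab("scene")
for uv in [(160+60/5,160+222/5),(160+432/5,160+210/5),(160+236/5,160+368/5)]: print("sc",onz(s,uv,.018))
state()
E
```

```text
[0.49790358 0.3509372  0.018     ]
[0.61571301 0.34130334 0.018     ]
near [0.60205982 0.22710949 0.018     ]
near [0.48520629 0.23515129 0.018     ]
sc [0.4965534  0.35259688 0.018     ]
sc [0.60281104 0.22463817 0.018     ]
sc [0.48603787 0.23253075 0.018     ]
t 21.72 p [0.5515 0.3207 0.093 ] F [-0.2  0.5 -1.3] w 0.0144
[[0.083, 0.997, -0.0], [0.997, -0.083, -0.001], [-0.001, -0.0, -1.0]] q [-0.81  0.78  0.43  1.61 -0.41  0.84 -0.29]
```

```bash
python3 -m creep '[[0,0.03,0.5,0,0,0,-1],[0,0,0.7,0,0,0,-1],[0,0,0.7,0,0,0,-1],[0,0,0.5,0,0,0,-1],[0,0,0.2,0,0,0,-1],[0,0,0.1,0,0,0,-1],[0,0,0,0,0,0,-1],[0,0,0,0,0,0,-1]]'; python3 -m creep '[[0,0,0.04,0,0,0,-1],[0,0,0.03,0,0,0,-1],[0,0,0,0,0,0,-1]]'; python3 -c "
from h import *
state()
s=grab('scene');crop(s,150,150,120,100,6,'s19',1.5)"
```

```text
t: 22.38
ee_pos: [0.5532, 0.3221, 0.0129]
eef_rot: [0.735, 0.678, 0.001, 0.0]
force: [1.2, -0.7, -0.5]
width: 0.0144
t: 22.63
ee_pos: [0.5525, 0.3223, 0.0104]
eef_rot: [0.735, 0.678, 0.0, 0.0]
force: [0.5, -1.2, -0.9]
width: 0.0148
t 22.63 p [0.5525 0.3223 0.0104] F [ 0.5 -1.2 -0.9] w 0.0148
[[0.08, 0.997, 0.001], [0.997, -0.08, 0.0], [0.001, 0.001, -1.0]] q [-0.78  0.89  0.37  1.65 -0.46  0.69 -0.25]
```

View pics/s19.png

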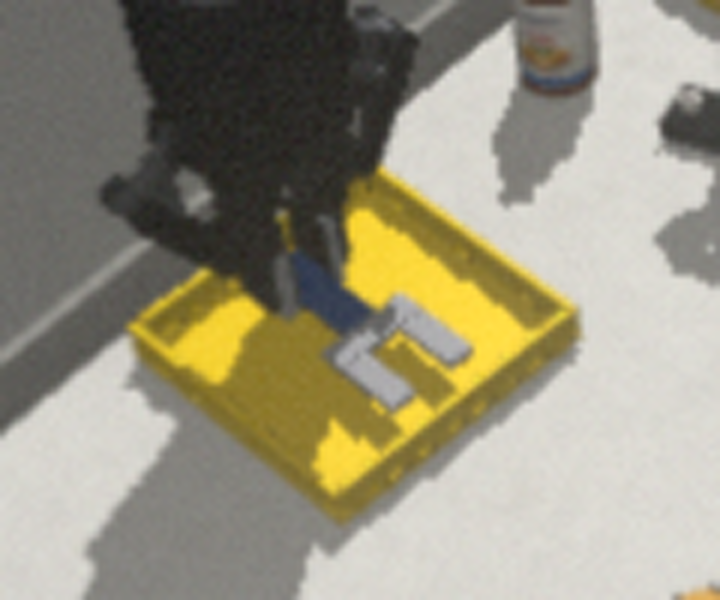

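Inside the tray and level. Creep down until the tips or washer touch.

```bash
python3 -m creep '[[0,0,0.06,0,0,0,-1],[0,0,0.06,0,0,0,-1],[0,0,0,0,0,0,-1]]'; python3 -m creep '[[0,0,0.03,0,0,0,-1],[0,0,0,0,0,0,-1]]'
```

```text
t: 22.93
ee_pos: [0.552, 0.3221, 0.0058]
eef_rot: [0.735, 0.678, -0.0, -0.0]
force: [0.1, 0.5, -0.7]
width: 0.0145
t: 23.1
ee_pos: [0.5522, 0.3221, 0.005]
eef_rot: [0.735, 0.678, -0.0, -0.0]
force: [0.2, -0.5, -0.4]
width: 0.015
```

```bash
python3 -m creep '[[0,0,0.03,0,0,0,-1],[0,0,0,0,0,0,-1]]'
```

```text
t: 23.27
ee_pos: [0.5524, 0.3222, 0.0046]
eef_rot: [0.735, 0.678, 0.0, 0.0]
force: [-0.9, 0.2, 0.5]
width: 0.0149
```

```bash
python3 -m creep '[[0,0,0,0,0,0,-0.6],[0,0,0,0,0,0,-0.5],[0,0,0,0,0,0,-0.4],[0,0,0,0,0,0,-0.3],[0,0,0,0,0,0,-0.2],[0,0,0,0,0,0,-0.2]]'; python3 -c "
from h import *
state()
d=grab('wrist','w20')"
```

```text
t: 23.77
ee_pos: [0.5523, 0.3222, 0.0044]
eef_rot: [0.735, 0.678, -0.0, -0.0]
force: [-0.8, -0.2, -0.1]
width: 0.0344
t 23.77 p [0.5523 0.3222 0.0044] F [-0.8 -0.2 -0.1] w 0.0344
[[0.08, 0.997, -0.0], [0.997, -0.08, -0.0], [-0.0, -0.0, -1.0]] q [-0.77  0.9   0.37  1.65 -0.47  0.68 -0.24]
```

View pics/w20.png

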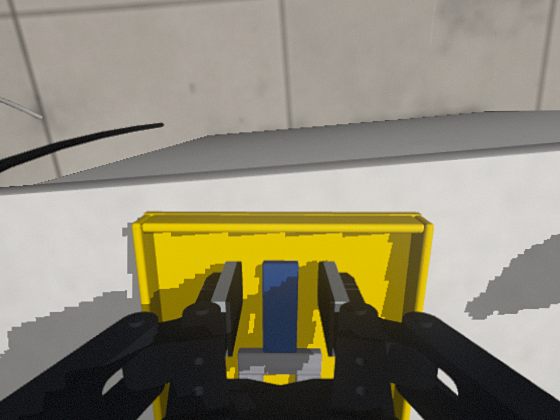

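Tab (280,305) is free between the open pads. Lift straight up and check.

```bash
python3 -m creep '[[0,0,-0.3,0,0,0,-0.2],[0,0,-0.8,0,0,0,-0.2],[0,0,-0.9,0,0,0,-0.2],[0,0,-0.9,0,0,0,-0.2],[0,0,-0.9,0,0,0,-0.2],[0,0,-0.9,0,0,0,-0.2],[0.8,0,-0.2,0,0,0,-0.2],[0,0,0,0,0,0,-0.2]]'; python3 -c "
from h import *
state()
d=grab('wrist','w21')
t=grab('top','t21');crop(t,150,170,200,110,4,'t21c',1.5)
s=grab('scene');crop(s,160,140,160,150,5,'s21',1.5)"
```

```text
t: 24.48
ee_pos: [0.5554, 0.3518, 0.1554]
eef_rot: [0.733, 0.68, 0.005, -0.001]
force: [-0.6, 2.6, -0.6]
width: 0.0339
t 24.48 p [0.5554 0.3518 0.1554] F [-0.6  2.6 -0.6] w 0.0339
[[0.075, 0.997, 0.006], [0.997, -0.076, 0.008], [0.008, 0.006, -1.0]] q [-0.85  0.73  0.47  1.51 -0.38  0.98 -0.36]
```

View pics/w21.png

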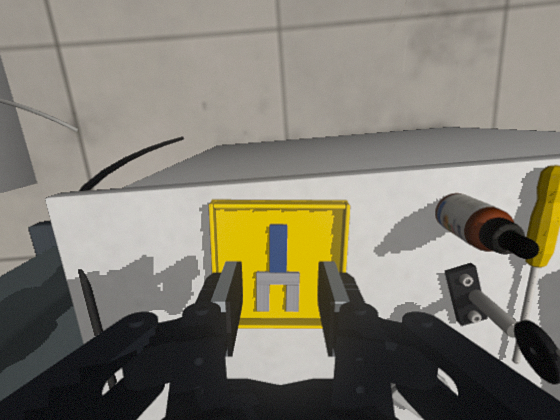

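View pics/s21.png

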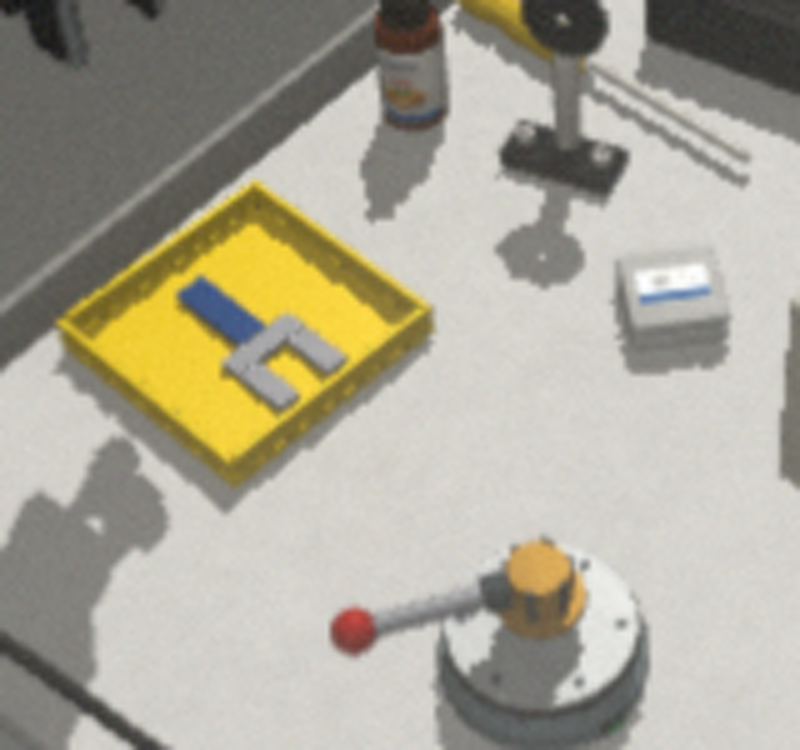

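View pics/t21.png

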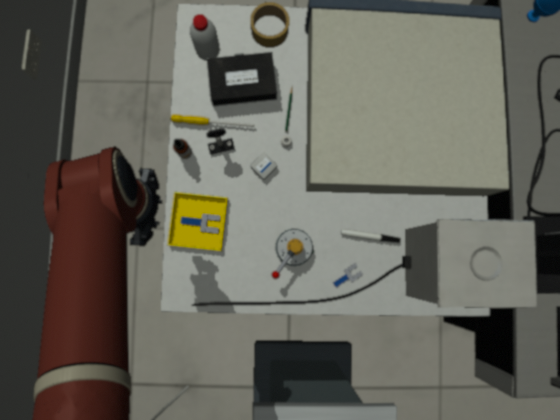

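```bash
python3 -m creep '[[0,0,0,0,0,0,-0.2],[0,0,0,0,0,0,-0.2],[0,0,0,0,0,0,-0.2]]'; python3 -c "
from station import manip
print(manip.hand_in())"
```

```text
t: 24.88
ee_pos: [0.5541, 0.345, 0.1507]
eef_rot: [0.735, 0.678, -0.001, 0.0]
force: [1.2, 0.4, -0.4]
width: 0.0343
the job is handed in; nothing more can be done
None
```

The job is done and handed in at about 25 s of the 72 s allowed; no verdict was reported.

- **Nut:** I pushed the lever clockwise with closed fingers. It turned at a steady 8–9 N. After about 2.20 rad the push rose to 14 N, which I took as the solid stop. That is roughly 0.13 rad of lever spring, under the 0.2 rad limit. I then backed off, and the ball rests at 145.7°, 72 mm from the axis.
- **Washer:** I gripped the blue tab of the larger washer and lifted it 7 mm. I drew it out 57 mm with no noticeable resistance, lowered it into the tray and released it about 4 mm above the floor, because the fingertips reached the floor first.
- **Last checks:** Pictures show the washer flat inside the tray. The lever is where I left it (ball at scene pixel 231, 266 both before and after). The box, dropper, marker and spare washer look undisturbed, and the gripper is clear at 15 cm height.
- **Disagreements:** The views put the polisher's axis about 2–3 mm apart. The measured arm position also swung several mm right after fast moves, so I re-centred on the tab before gripping. The gripper read 14.6 mm on the 16 mm tab.

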